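Lid the coffee canister, then take off its outer lid

ROBOT

A 6-joint arm with a two-finger parallel gripper is mounted at the origin on the work surface. World frame = base frame: x ahead of the robot, y to its left, z up, the work surface at z = 0. Lengths are in m, angles in rad, forces in N, time in s.
With the tool pointing down it reaches from about 0.35 to 0.775 m from the base axis. Payload 5.5 kg.
Tool frame: the origin (TCP) lies midway between the tips of the shut fingers; the grasp point (between the pads) lies 19 mm behind it (r.grasp_offset is the distance from the TCP to the grasp point, in m); z points along the fingers, y is the direction in which the jaws open and shut (so a half turn about z gives the same grasp; the last joint's range is limited). The gripper opens to 85 mm and grips with 20 to 120 N. Pads are 22 mm wide; open, the fingers measure 114 mm over their backs; the gripper's body (76 mm by 85 mm) begins 54 mm behind the grasp point. The pads swing forward as they close: fully open they stand 13 mm farther back than shut.
Start: joints at [-1.371, 0.313, 0.046, 1.304, 0, 1.431], TCP at [0.192, -0.542, 0.231] pointing down, gripper open.
Joint ranges: [-2.76, 2.76], [-0.86, 1.69], [-1.03, 1.26], [-2.2, 2.34], [-1.47, 1.5], [-3.14, 3.14]. Speed limits (rad/s): [2.57, 2.57, 3.14, 3.14, 3.14, 3.14].

INTERFACE

Orientations are given as [roll, pitch, yaw] about the fixed x, y, z axes, in that order (R = Rz(yaw) Ry(pitch) Rx(roll)).
In Python, from cell import r gives the robot as it stands.
- The arm moves only by the tool servo_tool, never from a script. Its argument "targets" is a list of rows, each an object of numbers: "grip": the closure, from -1 (fully open) to 1 (shut); "x", "y", "z": the shift along the tool's x, y, z in cm; "rx", "ry", "rz": the turn, a rotation vector about the tool's x, y, z in degrees. A call has 1 to 10 rows; each row is the pose to reach, as a shift and turn from the pose commanded when the call began, along the tool's axes at that moment; what a row does not reach only later rows make up. A row lasts 1/10 s, in which the tool goes at most 50 mm and 8.59 degrees, less where a joint would pass 70% of its speed; a pose out of reach is approached as far as the arm can. A call with a gripper value outside its range is refused whole. The fingers move at their own pace and stop on an object; "force" is the grip in N (left out, the last holds). Time passes only in rows, so rows that repeat a pose let the fingers close. It gives the time, the measured TCP pose, the force and the opening at its end, in the units of the state.
- r.sense(): the state, without advancing time (a new reading comes with each control period).
- r.camera(name): name is "side" or "top"; returns the picture (384x512x3 uint8, blue, green, red); there is no depth.
- r.camera_params(name): a dict with "K" (3x3 intrinsics, pixels), "k1" (the pictures are not rectified: a ray, as slopes to the right and down, at radius r is drawn at 1 + k1 r^2 times it, then the intrinsics apply), "R" (3x3) and "t" (3): a world point X has camera coordinates R X + t. Camera axes: x right, y down, z forward; pixel columns grow to the right and rows downward; lengths in m; the calibration is good to about 2 mm. A picture is of the moment at which its call begins. camera_params takes no time and is no camera call.
- r.finish_job(): hands the job in, once; it reports no verdict.
The state is a dict: "t": time; "q": joint angles; "joint_vel": joint speeds; "joint_torque": joint torques, N m; "ee_pos": TCP position; "eef_rot": TCP orientation; "wrist_force": force on the tool from outside, world axes, zero at the start; "ft_torque": the same for the moment, N m; "gripper_width": opening from 0.0 (shut) to 1.0 (fully open).
Only numpy, scipy, OpenCV 4.12 (cv2) and the standard library are available. Lean on these libraries where they do the work, as an engineer would, in place of code of your own. Each camera call takes 0.05 s, during which the arm holds its last target.

TASK

Pull the coffee canister's sprung slide out of its dock to the stop and leave it out; then take the nested pair of lids off the drip grid (its black knob lifts both), set them together level and fully home on the canister, and let go. Now lift only the metal outer lid (by its red collar), keeping it level and leaving the inner lid seated and undisturbed, and finish while holding the outer lid up over the canister, about 10 cm above where it sat. Leave the other things on the counter alone.

Things in the scene. Friction and masses are not known exactly. Their poses are not given: they have to be found in the camera images.
- canister_slide (a joint): how far (m) the slide carrying the canister is pulled out of the dock: 0 fully in, 0.14 at its stop. It moves along the dock's own -x (out of the housing, roughly towards the robot). A light spring pulls it back (2.5 N at the stop), but a stiff runner (5 N friction) keeps it wherever it is left; pulling takes 5 to 8 N.
- dock: grey and steel housing, fixed, 200 mm wide, 159 mm high, covering the canister while the slide is in. Its origin is on the counter directly under the canister's centre when the slide is fully out; +x points into the housing, whose roof spans 95 to 275 mm along +x from the origin; z up.
- pull_bar (a point): centre of the slide's black pull bar: a level round bar 14 mm thick, 90 mm long along the dock's y, 90 mm above the counter, on a 6 mm thick upright steel plate, free above and to both sides; 125 mm from the canister's axis towards dock -x, 68 mm clear of the canister. Axes as the dock's. Moves with the slide.
- canister_mouth (a point): centre of the mouth of the white round open canister (outside diameter 100 mm, inside 92 mm), at rim height, 110 mm above the counter; moves with the slide. Its axes are those of the dock.
- inner_knob (a point): centre of the free part of the inner lid's black knob, an upright cylinder 22 mm in diameter: its top is 13.5 mm above, the red collar's top (lids nested) 13.5 mm below. Orange flange (106 mm in diameter) has its underside 47.5 mm below; it sits on the canister's rim. Under it a bevelled plug, 82 mm in diameter, down to 61.5 mm below. z up. Seated: 47.5 mm above the rim. About 140 g.
- outer_collar (a point): centre, half-way up, of the outer lid's red collar: a tube 46 mm in outer, 36 mm in inner diameter, 24 mm high. It stands on an aluminium disc 122 mm in diameter (top 12, underside 17, skirt edge 29 mm below) that lies loose on the orange flange, so the knob lifts both. The knob stands free in it, 27 mm above its top. Nested: 25.5 mm below inner_knob; 22 mm above the rim. About 160 g.
- inner_lid: the inner lid as a whole; origin at the centre of its plug's underside, 61.5 mm below inner_knob
- outer_lid: the outer lid as a whole; origin at the centre of its disc's underside, 17 mm below outer_collar
- drip_grid: steel drip grid 190 by 190 mm, 20 mm high, fixed, on which the nested lids stand at the start; origin under its centre
- mug: bystander: white mug with handle, 85 mm high, 72 mm in diameter; origin under its centre
- sugar_jar: bystander: glass jar with steel cap, 54 mm in diameter, 80 mm high; origin under its centre
- milk_jug: bystander: steel beaker, 72 mm in diameter, 95 mm high; origin under its centre
- fruit_bowl: bystander: white bowl, 130 mm in diameter, 60 mm high; origin under its centre
- syrup: bystander: amber bottle, 60 mm in diameter, 170 mm high; origin under its centre
- cup_b: bystander: blue cup, 76 mm in diameter, 70 mm high; origin under its centre

How it is judged:
By the outcome, as a careful person would: the job done as asked, in the order asked, and still so for the second after the job is handed in, while the arm keeps its last pose, push and grip.
It also fails if it takes over 72 s, if anything falls off the work surface, if the arm or the gripper's body presses on something with over 40 N, if the wrist force passes 120 N, or if a joint passes its speed limit or range.

## Working session

There is one attempt and no reset: what is moved stays moved. The work goes in short steps, Python scripts to look and compute and a tool call to move; the robot and the scene stay as the last step left them, time stands still between calls to the robot, and variables do not carry over. Pictures are saved under pics/ and viewed, and the job is handed in when it is done.

Besides the shell and the picture viewer there is one more tool, called after "Emit:" as name(argument=value, ...) on one line, values as JSON. servo_tool: Moves the arm, as the interface text tells. Its arguments: {"type":"object","properties":{"targets":{"type":"array"},"force":{"type":"number"}},"required":["targets"]}

```bash
mkdir -p pics; ls; python3 - <<'E'
from cell import r
import cv2
for n in("side","top"):
    cv2.imwrite(f"pics/{n}0.png",r.camera(n)); p=r.camera_params(n); print(n,p)
print(r.sense(), r.grasp_offset)
E
```

```text
pics
side {'K': array([[387.25879079,   0.        , 252.88312735],
       [  0.        , 387.25879079, 192.38314238],
       [  0.        ,   0.        ,   1.        ]]), 'k1': -0.07806297652672894, 'R': array([[-0.99237804, -0.12133551, -0.02152936],
       [-0.04874925,  0.54699632, -0.83571438],
       [ 0.11317832, -0.82829506, -0.54874216]]), 't': array([0.56408125, 0.13115379, 1.37930793])}
top {'K': array([[391.2337908 ,   0.        , 262.41738776],
       [  0.        , 391.2337908 , 199.53823699],
       [  0.        ,   0.        ,   1.        ]]), 'k1': 0.035969836557304416, 'R': array([[-0.00824956, -0.99996409,  0.0019417 ],
       [-0.99860724,  0.00813714, -0.05212836],
       [ 0.05211069, -0.00236904, -0.9986385 ]]), 't': array([-0.02042667,  0.58452361,  1.42629802])}
{'t': 0.1, 'q': array([-1.37060905e+00,  3.13957155e-01,  4.51087104e-02,  1.30357485e+00,
       -1.23776759e-05,  1.43119946e+00]), 'joint_vel': array([ 0.00121136, -0.00053061,  0.00168011,  0.00046854, -0.00159098,
       -0.00048093]), 'joint_torque': array([ 3.24083601e-03, -4.81726313e+01,  2.99243456e+01,  1.27791447e-02,
       -4.15325758e-05,  2.03296047e-07]), 'ee_pos': array([ 0.19153944, -0.54169692,  0.23048649]), 'eef_rot': array([-3.13997979e+00, -2.14125491e-04,  3.39783978e-01]), 'wrist_force': array([0.27574165, 0.17554046, 0.04345437]), 'ft_torque': array([0.04984807, 0.01580147, 0.03453476]), 'gripper_width': 1.0006885614058885} 0.0187
```

View pics/side0.png

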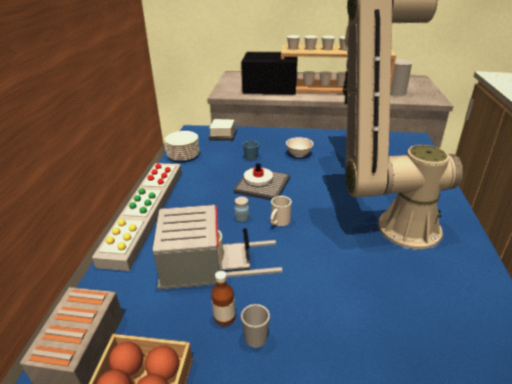

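View pics/top0.png

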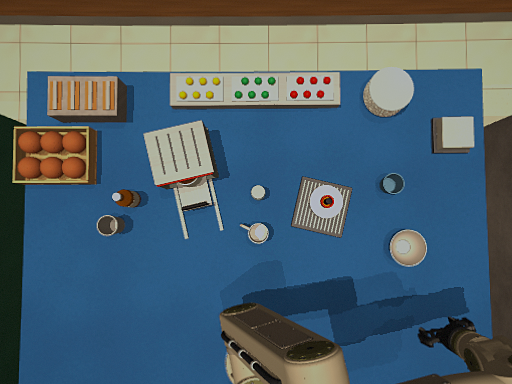

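The side view shows the dock at about (190,245), with the bar near (247,240), and the lids on the grid at (258,175). In the top view the dock is at about (180,153), its rails run down to (203,235), and the lids are at (326,202). I'll zoom in next.

```bash
cat > h.py <<'E'
import numpy as np, cv2
from cell import r
def ray(n,uv):
    p=r.camera_params(n);K=p["K"]
    d=np.array([(uv[0]-K[0,2])/K[0,0],(uv[1]-K[1,2])/K[1,1]])
    s=d.copy()
    for _ in range(30): s=d/(1+p["k1"]*(s@s))
    R=np.array(p["R"]);C=-R.T@p["t"]
    v=R.T@np.array([s[0],s[1],1.]); return C,v/np.linalg.norm(v)
def onz(n,uv,z):
    C,v=ray(n,uv); return C+v*(z-C[2])/v[2]
def proj(n,X):
    p=r.camera_params(n);c=np.array(p["R"])@np.asarray(X,float)+p["t"];s=c[:2]/c[2];s=s*(1+p["k1"]*(s@s))
    return s*[p["K"][0,0],p["K"][1,1]]+p["K"][:2,2]
def tri(uvt,uvs):
    A=np.zeros((3,3));b=np.zeros(3);L=[ray("top",uvt),ray("side",uvs)]
    for C,v in L:
        M=np.eye(3)-np.outer(v,v);A+=M;b+=M@C
    X=np.linalg.solve(A,b);return X,[np.linalg.norm((np.eye(3)-np.outer(v,v))@(X-C)) for C,v in L]
def crop(img,x0,y0,x1,y1,k,fn):
    cv2.imwrite(fn,cv2.resize(img[y0:y1,x0:x1],None,fx=k,fy=k,interpolation=cv2.INTER_CUBIC))
E
python3 - <<'E'
from h import *
t=cv2.imread("pics/top0.png");s=cv2.imread("pics/side0.png")
crop(t,135,110,265,250,4,"pics/tc1.png")
crop(t,285,165,365,245,6,"pics/tc2.png")
crop(s,145,190,295,300,5,"pics/sc1.png")
crop(s,225,150,305,235,6,"pics/sc2.png")
E
```

```text
(no output)
```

View pics/tc1.png

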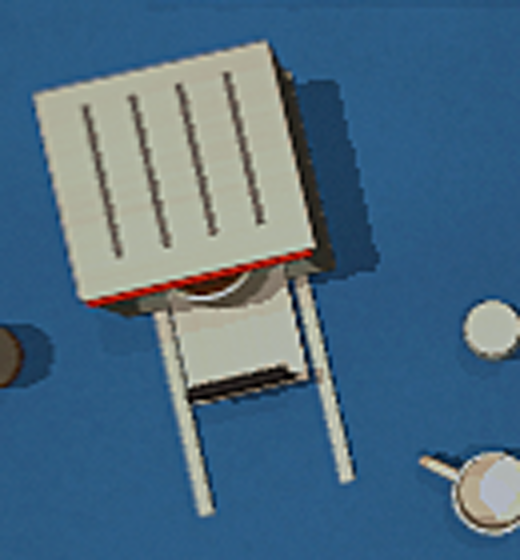

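View pics/sc1.png

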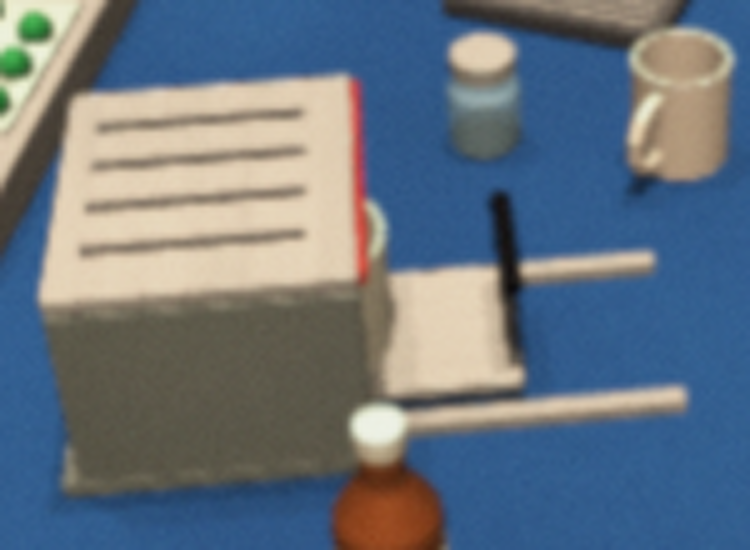

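View pics/tc2.png

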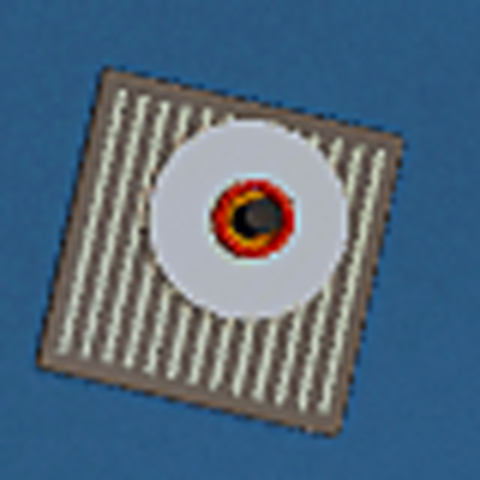

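View pics/sc2.png

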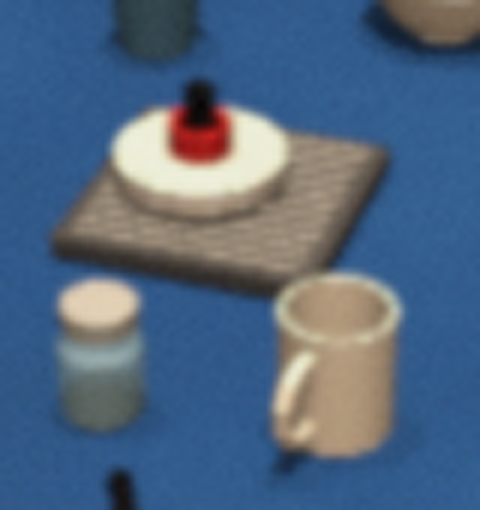

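```bash
python3 - <<'E'
from h import *
t=cv2.imread("pics/top0.png");s=cv2.imread("pics/side0.png")
def f(x,y,k,x0,y0): return np.array([(x+.5)/k-.5+x0,(y+.5)/k-.5+y0])
# disc
def disc(img,x0,y0,x1,y1):
    g=cv2.cvtColor(img,cv2.COLOR_BGR2HSV)[y0:y1,x0:x1]
    m=((g[...,1]<50)&(g[...,2]>140)).astype(np.uint8)
    n,l,st,c=cv2.connectedComponentsWithStats(cv2.morphologyEx(m,cv2.MORPH_OPEN,np.ones((3,3))))
    i=1+np.argmax(st[1:,4]); 
    cs,_=cv2.findContours((l==i).astype(np.uint8),0,2); e=cv2.fitEllipse(cv2.convexHull(max(cs,key=len))); return np.array(e[0])+[x0,y0],e
c,e=disc(t,300,175,352,230);print("disc",c,e,onz("top",c,.044))
# red collar
g=cv2.cvtColor(t,cv2.COLOR_BGR2HSV)
m=(((g[...,0]<25)|(g[...,0]>170))&(g[...,1]>150)).astype(np.uint8);m[:180]=0;m[225:]=0;m[:,:310]=0;m[:,345:]=0
cs,_=cv2.findContours(m,0,2);hl=cv2.convexHull(np.vstack(cs));(cx,cy),rr=cv2.minEnclosingCircle(hl);print("collar",cx,cy,rr,onz("top",(cx,cy),.068))
# knob: dark
m=(g[...,2]<90).astype(np.uint8);m2=np.zeros_like(m);m2[195:209,319:335]=m[195:209,319:335]
ys,xs=np.nonzero(m2);print("knob",xs.mean(),ys.mean(),len(xs),onz("top",(xs.mean(),ys.mean()),.095))
gs=cv2.cvtColor(s,cv2.COLOR_BGR2HSV)
# side knob top centre at crop2 (199,88), k6
print("side knob top", f(200,90,6,225,150), onz("side",f(200,90,6,225,150),.095))
T=lambda x,y,z:onz("top",f(x,y,4,135,110),z)
A,B=T(85,302,.159),T(315,252,.159);C,D=T(35,95,.159),T(268,42,.159)
print("roof",A,B,C,D, "w",np.linalg.norm(A-B),np.linalg.norm(C-D),np.linalg.norm(A-C),np.linalg.norm(B-D))
for P,Q in((C,A),(D,B)): d=P-Q; print("yaw",np.degrees(np.arctan2(d[1],d[0])))
for P,Q in((A,B),(C,D)): d=P-Q; print("yaw y",np.degrees(np.arctan2(-d[0],d[1])))
bt=[T(189,392,.09),T(290,372,.09)];print("bar top",bt,np.mean(bt,0))
S=lambda x,y,z:onz("side",f(x,y,5,145,190),z)
bs=[S(499,203,.09),S(515,284,.09)];print("bar side",bs,np.mean(bs,0))
E
```

```text
disc [326.39485931 201.21717453] ((26.394859313964844, 26.217174530029297), (33.556983947753906, 34.119258880615234), 91.74931335449219) [ 0.57489058 -0.25592285  0.044     ]
collar 326.5652160644531 201.21739196777344 6.6772332191467285 [ 0.57376773 -0.25254347  0.068     ]
knob 327.14285714285717 201.10204081632654 49 [ 0.57289631 -0.25006358  0.095     ]
side knob top [257.91666667 164.58333333] [ 0.5763687  -0.25365693  0.095     ]
roof [0.62751811 0.32763207 0.159     ] [0.66778272 0.13746655 0.159     ] [0.80066917 0.36967816 0.159     ] [0.84435203 0.17617389 0.159     ] w 0.1943814905702139 0.19837362091876823 0.17818294294462655 0.1807622230985551
yaw 13.648894089761733
yaw 12.36472839750234
yaw y 11.954928506951635
yaw y 12.721074179168625
bar top [array([0.55451984, 0.255702  , 0.09      ]), array([0.571226  , 0.16792761, 0.09      ])] [0.56287292 0.21181481 0.09      ]
bar side [array([0.57302912, 0.17247621, 0.09      ]), array([0.55224955, 0.24973838, 0.09      ])] [0.56263934 0.21110729 0.09      ]
```

The top and side views agree on the bar to within 1 mm. It is at (0.563, 0.2115) with the dock yawed about 12.5°, and the knob is at about (0.5745, -0.253). I'll write a helper that works out the moves.

```bash
cat >> h.py <<'E'
from scipy.spatial.transform import Rotation as Ro
def plan(pos,yawdeg,frm=None):
    s=r.sense();
    p0=s["ee_pos"] if frm is None else np.array(frm[:3]); 
    R0=Ro.from_euler("xyz",s["eef_rot"]) if frm is None else Ro.from_euler("xyz",[180,0,frm[3]],degrees=True)
    R1=Ro.from_euler("xyz",[180,0,yawdeg],degrees=True)
    d=R0.inv().apply(np.array(pos)-p0)*100; w=(R0.inv()*R1).as_rotvec(degrees=True)
    print("xyz cm",d.round(2),"rot",w.round(2))
E
python3 - <<'E'
from h import *
plan((.47,-.10,.23),60)
plan((.563,.2115,.16),102.5,(.47,-.10,.23,60))
E
```

```text
xyz cm [ 40.98 -32.36   0.11] rot [-8.000e-02 -4.000e-02 -4.053e+01]
xyz cm [31.63 -7.52  7.  ] rot [ -0.    0.  -42.5]
```

Emit:
servo_tool(targets=[{"x":41,"y":-32.4,"z":0,"rz":-40.5,"grip":-1},{"x":41,"y":-32.4,"z":0,"rz":-40.5,"grip":-1},{"x":41,"y":-32.4,"z":0,"rz":-40.5,"grip":-1},{"x":41,"y":-32.4,"z":0,"rz":-40.5,"grip":-1},{"x":41,"y":-32.4,"z":0,"rz":-40.5,"grip":-1},{"x":41,"y":-32.4,"z":0,"rz":-40.5,"grip":-1},{"x":41,"y":-32.4,"z":0,"rz":-40.5,"grip":-1},{"x":41,"y":-32.4,"z":0,"rz":-40.5,"grip":-1},{"x":41,"y":-32.4,"z":0,"rz":-40.5,"grip":-1},{"x":41,"y":-32.4,"z":0,"rz":-40.5,"grip":-1}])

```text
validation failed for argument at $.ta...
```

Emit:
servo_tool(targets=[{"grip":-1,"x":4.1,"y":-3.2,"z":0,"rx":0,"ry":0,"rz":-4}])

```text
t: 0.2
ee_pos: [0.2168, -0.5034, 0.2298]
eef_rot: [3.141, 0.001, 0.406]
wrist_force: [1.8, 1.4, 0.4]
gripper_width: 1.002
```

Emit:
servo_tool(targets=[{"grip":-1,"x":36.9,"y":-29.2,"z":0,"rx":0,"ry":0,"rz":-36.5},{"grip":-1,"x":36.9,"y":-29.2,"z":0,"rx":0,"ry":0,"rz":-36.5},{"grip":-1,"x":36.9,"y":-29.2,"z":0,"rx":0,"ry":0,"rz":-36.5},{"grip":-1,"x":36.9,"y":-29.2,"z":0,"rx":0,"ry":0,"rz":-36.5},{"grip":-1,"x":36.9,"y":-29.2,"z":0,"rx":0,"ry":0,"rz":-36.5},{"grip":-1,"x":36.9,"y":-29.2,"z":0,"rx":0,"ry":0,"rz":-36.5},{"grip":-1,"x":36.9,"y":-29.2,"z":0,"rx":0,"ry":0,"rz":-36.5},{"grip":-1,"x":36.9,"y":-29.2,"z":0,"rx":0,"ry":0,"rz":-36.5},{"grip":-1,"x":36.9,"y":-29.2,"z":0,"rx":0,"ry":0,"rz":-36.5},{"grip":-1,"x":36.9,"y":-29.2,"z":0,"rx":0,"ry":0,"rz":-36.5}])

```text
t: 1.2
ee_pos: [0.4416, -0.0817, 0.2311]
eef_rot: [-3.141, -0.001, 1.051]
wrist_force: [0.4, -0.6, 0.7]
gripper_width: 1.001
```

```bash
python3 - <<'E'
from h import *
plan((.563,.2115,.16),102.5)
E
```

```text
xyz cm [31.47 -4.03  7.13] rot [-1.00e-02 -5.00e-02 -4.23e+01]
```

Emit:
servo_tool(targets=[{"grip":-1,"x":31.5,"y":-4.0,"z":7.1,"rx":0,"ry":0,"rz":-42.3},{"grip":-1,"x":31.5,"y":-4.0,"z":7.1,"rx":0,"ry":0,"rz":-42.3},{"grip":-1,"x":31.5,"y":-4.0,"z":7.1,"rx":0,"ry":0,"rz":-42.3},{"grip":-1,"x":31.5,"y":-4.0,"z":7.1,"rx":0,"ry":0,"rz":-42.3},{"grip":-1,"x":31.5,"y":-4.0,"z":7.1,"rx":0,"ry":0,"rz":-42.3},{"grip":-1,"x":31.5,"y":-4.0,"z":7.1,"rx":0,"ry":0,"rz":-42.3},{"grip":-1,"x":31.5,"y":-4.0,"z":7.1,"rx":0,"ry":0,"rz":-42.3},{"grip":-1,"x":31.5,"y":-4.0,"z":7.1,"rx":0,"ry":0,"rz":-42.3},{"grip":-1,"x":31.5,"y":-4.0,"z":7.1,"rx":0,"ry":0,"rz":-42.3},{"grip":-1,"x":31.5,"y":-4.0,"z":7.1,"rx":0,"ry":0,"rz":-42.3}])

```text
t: 2.2
ee_pos: [0.5633, 0.2065, 0.1603]
eef_rot: [-3.141, 0.0, 1.784]
wrist_force: [0.6, -0.4, 0.1]
gripper_width: 1.002
```

```bash
python3 - <<'E'
from h import *
plan((.563,.2115,.073),102.5)
s=r.camera("side");crop(s,145,120,305,300,3,"pics/s1.png")
E
```

```text
xyz cm [0.5  0.08 8.73] rot [-0.04  0.02 -0.28]
```

View pics/s1.png

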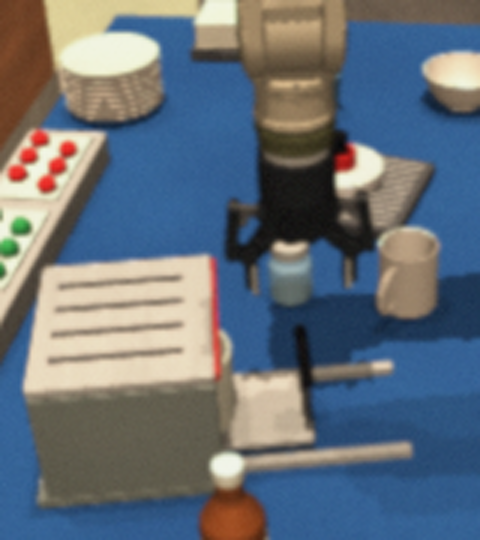

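The fingers straddle the bar: the bar is at (303,350) in the crop, with fingers at about 250 and 350. I'll descend.

Emit:
servo_tool(targets=[{"grip":-1,"x":0,"y":0,"z":4,"rx":0,"ry":0,"rz":0},{"grip":-1,"x":0,"y":0,"z":7,"rx":0,"ry":0,"rz":0},{"grip":-1,"x":0,"y":0,"z":8.6,"rx":0,"ry":0,"rz":0},{"grip":-1,"x":0,"y":0,"z":8.6,"rx":0,"ry":0,"rz":0},{"grip":1,"x":0,"y":0,"z":8.6,"rx":0,"ry":0,"rz":0},{"grip":1,"x":0,"y":0,"z":8.6,"rx":0,"ry":0,"rz":0},{"grip":1,"x":0,"y":0,"z":8.6,"rx":0,"ry":0,"rz":0},{"grip":1,"x":0,"y":0,"z":8.6,"rx":0,"ry":0,"rz":0},{"grip":1,"x":0,"y":0,"z":8.6,"rx":0,"ry":0,"rz":0},{"grip":1,"x":0,"y":0,"z":8.6,"rx":0,"ry":0,"rz":0}], force=40)

```text
t: 3.25
ee_pos: [0.5643, 0.2077, 0.0751]
eef_rot: [3.14, 0.0, 1.785]
wrist_force: [-0.5, -0.8, 4.3]
gripper_width: 0.143
```

Emit:
servo_tool(targets=[{"grip":1,"x":0,"y":-1,"z":0,"rx":0,"ry":0,"rz":0},{"grip":1,"x":0,"y":-2.5,"z":0,"rx":0,"ry":0,"rz":0},{"grip":1,"x":0,"y":-4,"z":0,"rx":0,"ry":0,"rz":0},{"grip":1,"x":0,"y":-5.5,"z":0,"rx":0,"ry":0,"rz":0},{"grip":1,"x":0,"y":-7,"z":0,"rx":0,"ry":0,"rz":0},{"grip":1,"x":0,"y":-8.5,"z":0,"rx":0,"ry":0,"rz":0},{"grip":1,"x":0,"y":-10,"z":0,"rx":0,"ry":0,"rz":0},{"grip":1,"x":0,"y":-11,"z":0,"rx":0,"ry":0,"rz":0},{"grip":1,"x":0,"y":-12,"z":0,"rx":0,"ry":0,"rz":0},{"grip":1,"x":0,"y":-12.5,"z":0,"rx":0,"ry":0,"rz":0}])

```text
t: 4.25
ee_pos: [0.4445, 0.1802, 0.0751]
eef_rot: [3.135, 0.003, 1.784]
wrist_force: [8.3, -3.6, -3.8]
gripper_width: 0.145
```

Emit:
servo_tool(targets=[{"grip":1,"x":0,"y":-0.3,"z":0,"rx":0,"ry":0,"rz":0},{"grip":1,"x":0,"y":-0.6,"z":0,"rx":0,"ry":0,"rz":0},{"grip":1,"x":0,"y":-0.8,"z":0,"rx":0,"ry":0,"rz":0},{"grip":1,"x":0,"y":-0.8,"z":0,"rx":0,"ry":0,"rz":0}])

```text
t: 4.65
ee_pos: [0.4382, 0.1788, 0.0752]
eef_rot: [3.133, 0.003, 1.784]
wrist_force: [10.4, -2.7, -5.4]
gripper_width: 0.145
```

Emit:
servo_tool(targets=[{"grip":1,"x":0,"y":-0.2,"z":0,"rx":0,"ry":0,"rz":0},{"grip":1,"x":0,"y":-0.4,"z":0,"rx":0,"ry":0,"rz":0},{"grip":1,"x":0,"y":-0.6,"z":0,"rx":0,"ry":0,"rz":0},{"grip":1,"x":0,"y":-0.6,"z":0,"rx":0,"ry":0,"rz":0}])

```text
t: 5.05
ee_pos: [0.4382, 0.1788, 0.0753]
eef_rot: [3.123, 0.003, 1.784]
wrist_force: [26.5, 1.0, -24.4]
gripper_width: 0.151
```

It has reached the stop: force rose to 26 N with no further motion. I'll relax and open.

Emit:
servo_tool(targets=[{"grip":1,"x":0,"y":0.3,"z":0,"rx":0,"ry":0,"rz":0},{"grip":1,"x":0,"y":0.6,"z":0,"rx":0,"ry":0,"rz":0},{"grip":-1,"x":0,"y":0.6,"z":0,"rx":0,"ry":0,"rz":0},{"grip":-1,"x":0,"y":0.6,"z":0,"rx":0,"ry":0,"rz":0},{"grip":-1,"x":0,"y":0.6,"z":0,"rx":0,"ry":0,"rz":0},{"grip":-1,"x":0,"y":0.6,"z":0,"rx":0,"ry":0,"rz":0},{"grip":-1,"x":0,"y":0.6,"z":0,"rx":0,"ry":0,"rz":0},{"grip":-1,"x":0,"y":0.6,"z":-3,"rx":0,"ry":0,"rz":0},{"grip":-1,"x":0,"y":0.6,"z":-8,"rx":0,"ry":0,"rz":0},{"grip":-1,"x":0,"y":0.6,"z":-13,"rx":0,"ry":0,"rz":0}])

```text
t: 6.05
ee_pos: [0.4326, 0.1791, 0.2051]
eef_rot: [-3.139, 0.0, 1.785]
wrist_force: [0.6, 0.1, 0.0]
gripper_width: 0.998
```

```bash
python3 - <<'E'
from h import *
# mid waypoint towards knob, yaw choose
plan((.5745,-.253,.20),12.5)
plan((.5745,-.253,.20),102.5)
s=r.camera("side");crop(s,145,120,305,300,3,"pics/s2.png");t=r.camera("top");cv2.imwrite("pics/t2full.png",t);crop(t,135,110,345,270,3,"pics/t2.png")
E
```

```text
xyz cm [-45.23   4.68   0.5 ] rot [-0.11  0.11 89.78]
xyz cm [-45.23   4.68   0.5 ] rot [-0.14  0.   -0.22]
```

View pics/t2.png

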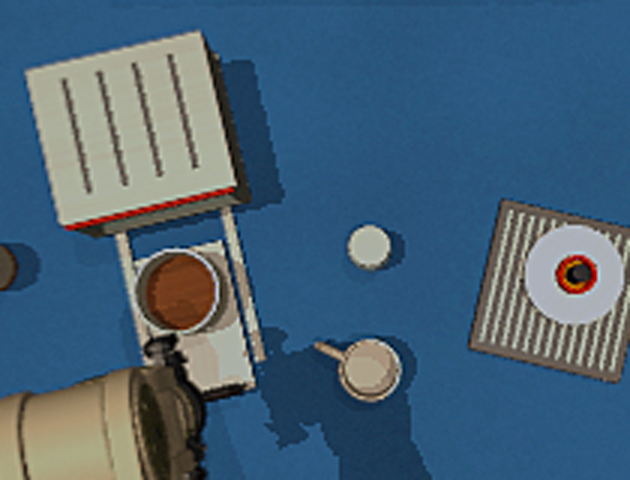

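View pics/s2.png

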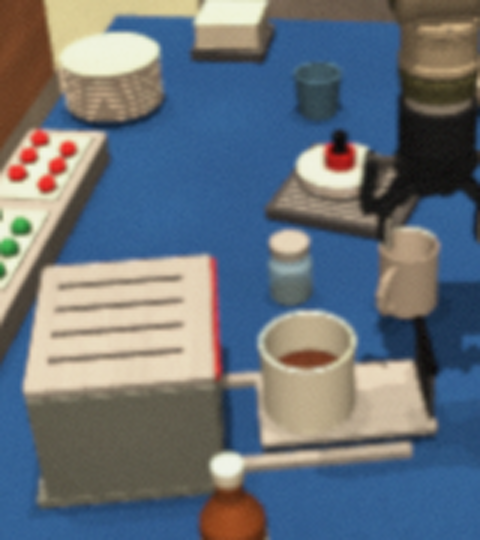

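The slide is out with the canister clear of the housing: rim centre at about (177,291) in the top crop and (307,345) in the side crop. Next I move over the lids.

Emit:
servo_tool(targets=[{"grip":-1,"x":-22,"y":2.3,"z":-2,"rx":0,"ry":0,"rz":0},{"grip":-1,"x":-22,"y":2.3,"z":-2,"rx":0,"ry":0,"rz":0},{"grip":-1,"x":-45.2,"y":4.7,"z":-2,"rx":0,"ry":0,"rz":0},{"grip":-1,"x":-45.2,"y":4.7,"z":-2,"rx":0,"ry":0,"rz":0},{"grip":-1,"x":-45.2,"y":4.7,"z":-2,"rx":0,"ry":0,"rz":0},{"grip":-1,"x":-45.2,"y":4.7,"z":-2,"rx":0,"ry":0,"rz":0},{"grip":-1,"x":-45.2,"y":4.7,"z":-2,"rx":0,"ry":0,"rz":0},{"grip":-1,"x":-45.2,"y":4.7,"z":-2,"rx":0,"ry":0,"rz":0},{"grip":-1,"x":-45.2,"y":4.7,"z":-2,"rx":0,"ry":0,"rz":0},{"grip":-1,"x":-45.2,"y":4.7,"z":-2,"rx":0,"ry":0,"rz":0}])

```text
t: 7.15
ee_pos: [0.5767, -0.258, 0.2226]
eef_rot: [-3.141, 0.001, 1.78]
wrist_force: [-0.4, 0.2, 0.0]
gripper_width: 1.0
```

```bash
python3 - <<'E'
from h import *
print(r.sense()["ee_pos"])
t=r.camera("top");s=r.camera("side");cv2.imwrite("pics/t3.png",t);cv2.imwrite("pics/s3.png",s)
crop(t,165,175,230,255,7,"pics/t3c.png");crop(s,220,210,300,280,7,"pics/s3c.png");crop(s,215,120,315,235,5,"pics/s3g.png")
E
```

```text
[ 0.57668493 -0.25801916  0.22264422]
```

View pics/t3c.png

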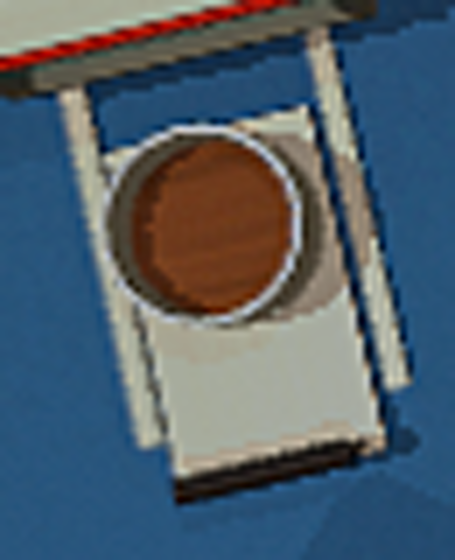

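View pics/s3c.png

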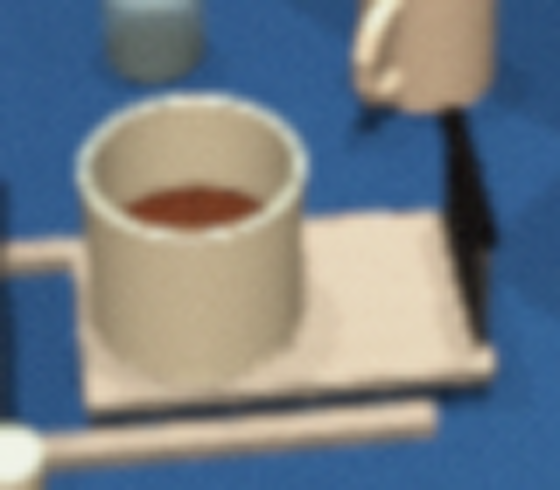

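View pics/s3g.png

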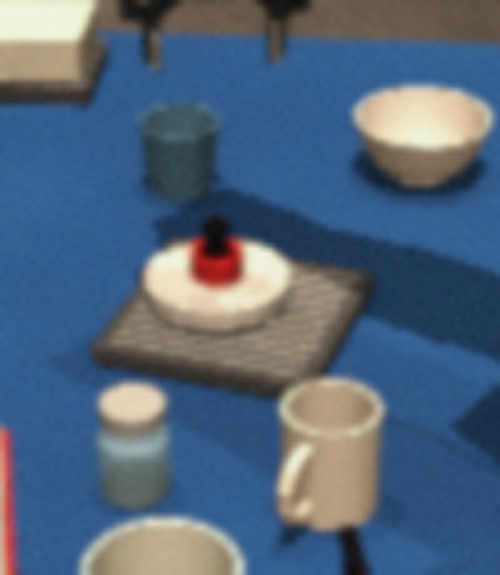

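```bash
python3 - <<'E'
from h import *
f=lambda x,y,k,x0,y0: np.array([(x+.5)/k-.5+x0,(y+.5)/k-.5+y0])
a=f(204,225,7,165,175);b=f(192.5,167,7,220,210)
print(a,b,onz("top",a,.11),onz("side",b,.11),tri(a,b))
# bar line from grip
e=np.array([np.cos(np.radians(12.5)),np.sin(np.radians(12.5))])
print("bar dockx",np.array([.4382,.1788])@e, "expect mouth dockx",np.array([.4382,.1788])@e+.125, "meas",onz("top",a,.11)[:2]@e,onz("side",b,.11)[:2]@e)
# refine yaw with rails at low z ~0.05? edges of slide plate; two-view lids again with knob mask
s=cv2.imread("pics/s3.png");g=cv2.cvtColor(s,cv2.COLOR_BGR2HSV)
m=np.zeros(g.shape[:2],np.uint8);m[155:185,245:275]=((g[...,2]<60))[155:185,245:275]
ys,xs=np.nonzero(m);print("side knob px",xs.min(),xs.max(),ys.min(),ys.max(),xs.mean(),ys.mean())
u=(xs.mean(),ys.mean());print(onz("side",u,.0815))
m=np.zeros(g.shape[:2],np.uint8);m[155:185,245:275]=((g[...,1]>180)&((g[...,0]<10)|(g[...,0]>170)))[155:185,245:275]
ys,xs=np.nonzero(m);print("collar",xs.min(),xs.max(),ys.min(),ys.max(),onz("side",(xs.mean(),ys.mean()),.056))
for P in((.5745,-.253,.095),(.5745,-.253,.068)):print(proj("side",P),proj("top",P))
plan((.5745,-.253,.125),102.5)
E
```

```text
[193.71428571 206.71428571] [247.07142857 233.42857143] [0.55664096 0.21112095 0.11      ] [0.55836316 0.21204265 0.11      ] (array([0.55756162, 0.21132865, 0.10944376]), [np.float64(0.0009065124286227417), np.float64(0.0009065124286228199)])
bar dockx 0.4665123132920876 expect mouth dockx 0.5915123132920876 meas 0.5891412780190968 0.5910221537282314
side knob px 255 260 163 170 257.6756756756757 166.43243243243242
[ 0.57849057 -0.26185839  0.0815    ]
collar 254 262 168 175 [ 0.5784259  -0.25913788  0.056     ]
[258.34794805 164.67906498] [327.98071279 200.63461098]
[258.43786825 170.33290424] [326.69064721 201.01012521]
xyz cm [ 0.1  -0.07  9.8 ] rot [-0.07 -0.07 -0.38]
```

```bash
python3 - <<'E'
from h import *
s=cv2.imread("pics/s0.png") if 0 else cv2.imread("pics/side0.png");t=cv2.imread("pics/top0.png")
crop(s,238,155,282,192,14,"pics/sd.png");crop(t,306,182,348,222,14,"pics/td.png")
# predicted ellipses
for P in((.575,-.2555),(.5745,-.253)):
  for n in("side","top"):
    pts=[proj(n,(P[0]+.061*np.cos(a),P[1]+.061*np.sin(a),.044)) for a in np.linspace(0,6.28,60)]
    pts=np.array(pts);c=np.array([238,155]) if n=="side" else np.array([306,182])
    print(P,n,((pts.min(0)-c+.5)*14-.5).round(),((pts.max(0)-c+.5)*14-.5).round())
E
```

```text
(0.575, -0.2555) side [ 91. 186.] [496. 393.]
(0.575, -0.2555) top [54. 39.] [528. 512.]
(0.5745, -0.253) side [ 91. 190.] [497. 397.]
(0.5745, -0.253) top [44. 41.] [518. 514.]
```

View pics/sd.png

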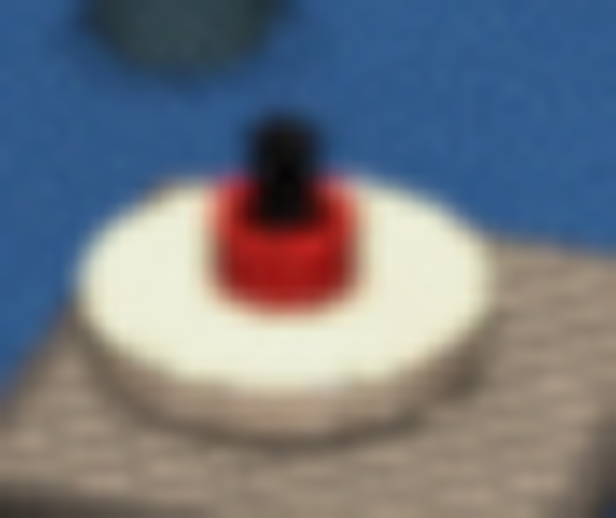

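View pics/td.png

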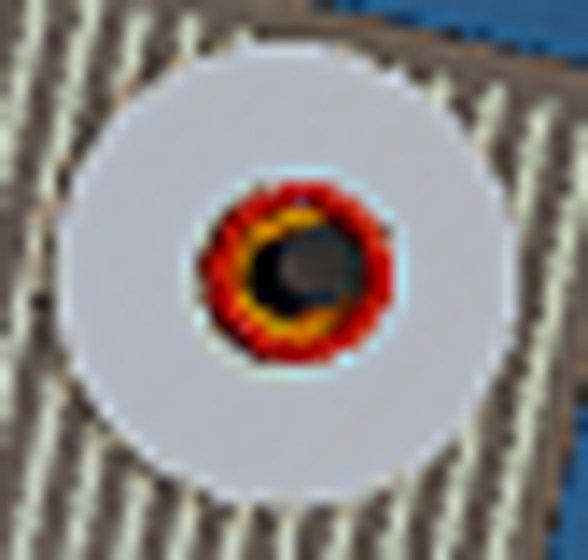

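```bash
python3 - <<'E'
from h import *
plan((.575,-.2545,.071),102.5)
E
```

```text
xyz cm [-0.07 -0.05 15.2 ] rot [-0.07 -0.07 -0.38]
```

Emit:
servo_tool(targets=[{"grip":-1,"x":0,"y":0,"z":4,"rx":0,"ry":0,"rz":0},{"grip":-1,"x":0,"y":0,"z":8,"rx":0,"ry":0,"rz":0},{"grip":-1,"x":0,"y":0,"z":12,"rx":0,"ry":0,"rz":0},{"grip":-1,"x":0,"y":0,"z":14.5,"rx":0,"ry":0,"rz":0},{"grip":-1,"x":0,"y":0,"z":15.2,"rx":0,"ry":0,"rz":0},{"grip":-1,"x":0,"y":0,"z":15.2,"rx":0,"ry":0,"rz":0},{"grip":-1,"x":0,"y":0,"z":15.2,"rx":0,"ry":0,"rz":0}])

```text
t: 7.95
ee_pos: [0.5767, -0.2522, 0.0741]
eef_rot: [3.14, 0.002, 1.786]
wrist_force: [0.6, 0.2, -0.0]
gripper_width: 1.0
```

```bash
python3 - <<'E'
from h import *
s=r.camera("side");crop(s,220,120,300,200,7,"pics/s4.png")
E
```

```text
(no output)
```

View pics/s4.png

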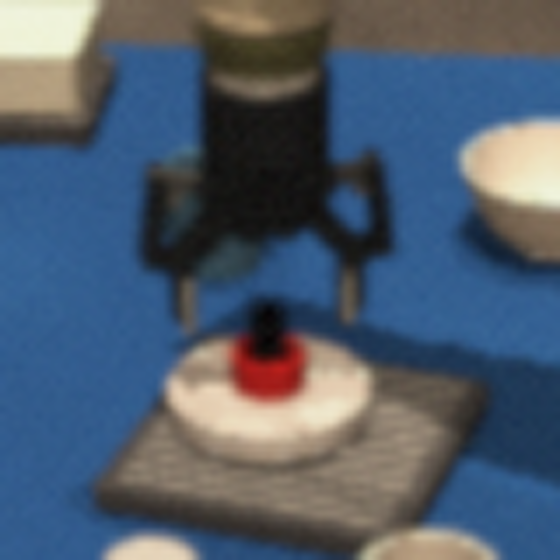

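The jaws are centred on the knob (knob at column 268, fingers at 187 and 350). I'll correct by 2 mm and close.

Emit:
servo_tool(targets=[{"grip":-1,"x":-0.2,"y":0,"z":0.25,"rx":0,"ry":0,"rz":0},{"grip":-1,"x":-0.2,"y":0,"z":0.25,"rx":0,"ry":0,"rz":0},{"grip":1,"x":-0.2,"y":0,"z":0.25,"rx":0,"ry":0,"rz":0},{"grip":1,"x":-0.2,"y":0,"z":0.25,"rx":0,"ry":0,"rz":0},{"grip":1,"x":-0.2,"y":0,"z":0.25,"rx":0,"ry":0,"rz":0},{"grip":1,"x":-0.2,"y":0,"z":0.25,"rx":0,"ry":0,"rz":0},{"grip":1,"x":-0.2,"y":0,"z":0.25,"rx":0,"ry":0,"rz":0},{"grip":1,"x":-0.2,"y":0,"z":0.25,"rx":0,"ry":0,"rz":0}], force=40)

```text
t: 8.8
ee_pos: [0.5764, -0.2544, 0.0698]
eef_rot: [3.141, 0.0, 1.785]
wrist_force: [0.5, 0.5, 1.3]
gripper_width: 0.243
```

Emit:
servo_tool(targets=[{"grip":1,"x":0,"y":0,"z":-1,"rx":0,"ry":0,"rz":0},{"grip":1,"x":0,"y":0,"z":-3,"rx":0,"ry":0,"rz":0},{"grip":1,"x":0,"y":0,"z":-6,"rx":0,"ry":0,"rz":0},{"grip":1,"x":0,"y":0,"z":-9,"rx":0,"ry":0,"rz":0},{"grip":1,"x":0,"y":0,"z":-12,"rx":0,"ry":0,"rz":0},{"grip":1,"x":0,"y":0,"z":-15,"rx":0,"ry":0,"rz":0},{"grip":1,"x":0,"y":0,"z":-17,"rx":0,"ry":0,"rz":0},{"grip":1,"x":0,"y":0,"z":-18,"rx":0,"ry":0,"rz":0},{"grip":1,"x":0,"y":0,"z":-18,"rx":0,"ry":0,"rz":0},{"grip":1,"x":0,"y":0,"z":-18,"rx":0,"ry":0,"rz":0}])

```text
t: 9.8
ee_pos: [0.5757, -0.2541, 0.2486]
eef_rot: [-3.14, -0.001, 1.785]
wrist_force: [-0.5, 0.1, -3.4]
gripper_width: 0.247
```

```bash
python3 - <<'E'
from h import *
s=r.camera("side");crop(s,220,60,300,160,6,"pics/s5.png");print(r.sense()["wrist_force"],r.sense()["ft_torque"])
plan((.558,.2118,.25),102.5)
E
```

```text
[-0.47524081 -0.24691395 -3.91064615] [0.00234945 0.00606682 0.0665806 ]
xyz cm [45.89  8.19 -0.12] rot [-0.12 -0.1  -0.23]
```

View pics/s5.png

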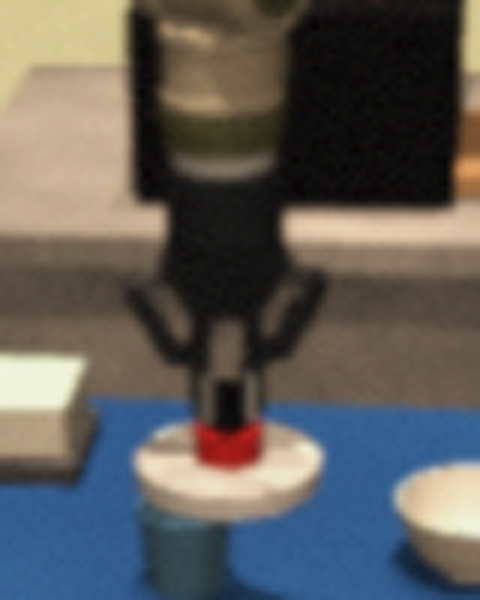

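Both lids are lifted and level (about 3.7 N, disc level across (135..325, 470)). Now I carry them over the canister.

Emit:
servo_tool(targets=[{"grip":1,"x":2,"y":0.4,"z":0,"rx":0,"ry":0,"rz":0},{"grip":1,"x":5,"y":0.9,"z":0,"rx":0,"ry":0,"rz":0},{"grip":1,"x":8,"y":1.4,"z":0,"rx":0,"ry":0,"rz":0},{"grip":1,"x":11,"y":2.0,"z":0,"rx":0,"ry":0,"rz":0},{"grip":1,"x":14,"y":2.5,"z":0,"rx":0,"ry":0,"rz":0},{"grip":1,"x":17,"y":3.0,"z":0,"rx":0,"ry":0,"rz":0},{"grip":1,"x":20,"y":3.6,"z":0,"rx":0,"ry":0,"rz":0},{"grip":1,"x":23,"y":4.1,"z":0,"rx":0,"ry":0,"rz":0},{"grip":1,"x":26,"y":4.6,"z":0,"rx":0,"ry":0,"rz":0},{"grip":1,"x":29,"y":5.2,"z":0,"rx":0,"ry":0,"rz":0}])

```text
t: 10.85
ee_pos: [0.564, 0.042, 0.2485]
eef_rot: [-3.139, -0.001, 1.785]
wrist_force: [0.1, -0.4, -2.7]
gripper_width: 0.246
```

Emit:
servo_tool(targets=[{"grip":1,"x":3,"y":0.5,"z":0,"rx":0,"ry":0,"rz":0},{"grip":1,"x":6,"y":1.1,"z":0,"rx":0,"ry":0,"rz":0},{"grip":1,"x":9,"y":1.6,"z":0,"rx":0,"ry":0,"rz":0},{"grip":1,"x":12,"y":2.1,"z":0,"rx":0,"ry":0,"rz":0},{"grip":1,"x":14.5,"y":2.6,"z":0,"rx":0,"ry":0,"rz":0},{"grip":1,"x":16,"y":2.9,"z":0,"rx":0,"ry":0,"rz":0},{"grip":1,"x":16.9,"y":3.0,"z":0,"rx":0,"ry":0,"rz":0},{"grip":1,"x":16.9,"y":3.0,"z":0,"rx":0,"ry":0,"rz":0},{"grip":1,"x":16.9,"y":3.0,"z":0,"rx":0,"ry":0,"rz":0}])

```text
t: 11.75
ee_pos: [0.5587, 0.2109, 0.2495]
eef_rot: [-3.141, 0.001, 1.785]
wrist_force: [0.4, -0.1, -2.2]
gripper_width: 0.239
```

```bash
python3 - <<'E'
from h import *
print(r.sense()["ee_pos"],r.sense()["eef_rot"],r.sense()["gripper_width"])
s=r.camera("side");crop(s,205,110,305,290,3.3,"pics/s6.png");t=r.camera("top");crop(t,145,150,250,260,5,"pics/t6.png")
plan((.558,.2118,.18),102.5)
E
```

```text
[0.5586811  0.21090622 0.24949609] [-3.14097117e+00  6.18203446e-04  1.78454304e+00] 0.23913805271582736
xyz cm [ 0.15 -0.06  6.97] rot [-0.01  0.03 -0.31]
```

View pics/s6.png

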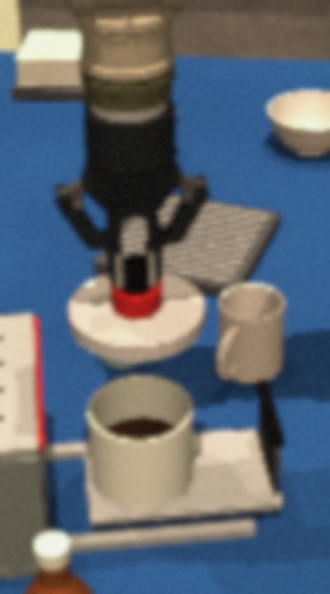

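View pics/t6.png

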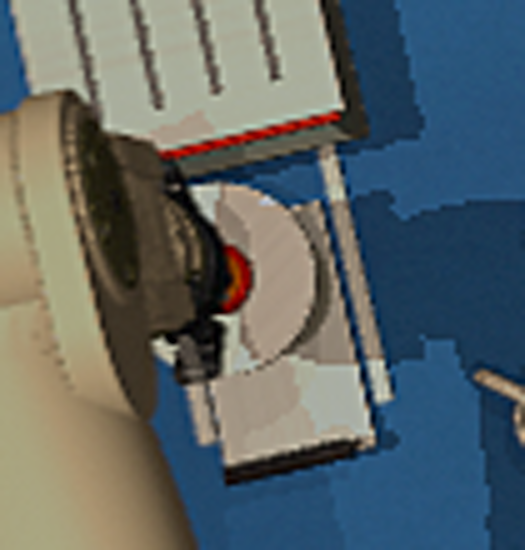

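Emit:
servo_tool(targets=[{"grip":1,"x":0.1,"y":0,"z":2.5,"rx":0,"ry":0,"rz":0},{"grip":1,"x":0.1,"y":0,"z":5,"rx":0,"ry":0,"rz":0},{"grip":1,"x":0.1,"y":0,"z":7,"rx":0,"ry":0,"rz":0},{"grip":1,"x":0.1,"y":0,"z":7.8,"rx":0,"ry":0,"rz":0},{"grip":1,"x":0.1,"y":0,"z":7.8,"rx":0,"ry":0,"rz":0},{"grip":1,"x":0.1,"y":0,"z":7.8,"rx":0,"ry":0,"rz":0}])

```text
t: 12.45
ee_pos: [0.5592, 0.2121, 0.1727]
eef_rot: [3.14, 0.0, 1.784]
wrist_force: [0.4, 0.4, -2.7]
gripper_width: 0.241
```

```bash
python3 - <<'E'
from h import *
S=r.sense();print(S["ee_pos"],S["eef_rot"])
s=r.camera("side");crop(s,215,180,285,270,7,"pics/s7.png");t=r.camera("top");crop(t,165,175,230,240,8,"pics/t7.png")
p=S["ee_pos"]
def ext(n,c,z,rad,o,k):
    pts=np.array([proj(n,(c[0]+rad*np.cos(a),c[1]+rad*np.sin(a),z)) for a in np.linspace(0,6.28,80)])
    print(n,((pts.min(0)-o+.5)*k-.5).round(),((pts.max(0)-o+.5)*k-.5).round())
dz=p[2]+.0117-.0375
ext("side",p,dz,.061,[215,180],7);ext("top",p,dz,.061,[165,175],8)
ext("side",(.558,.2118),.11,.05,[215,180],7);ext("top",(.558,.2118),.11,.05,[165,175],8)
E
```

```text
[0.55920678 0.21214713 0.17274945] [3.14034405e+00 1.53170821e-04 1.78414876e+00]
side [ 84. 229.] [362. 401.]
top [ 69. 102.] [362. 394.]
side [116. 308.] [341. 451.]
top [115. 138.] [348. 371.]
```

View pics/s7.png

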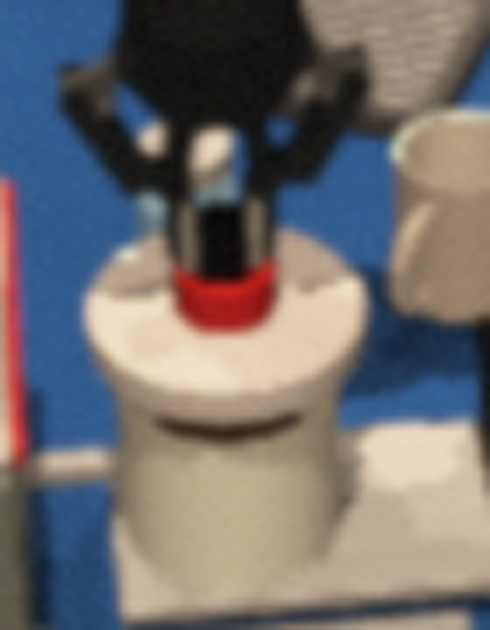

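View pics/t7.png

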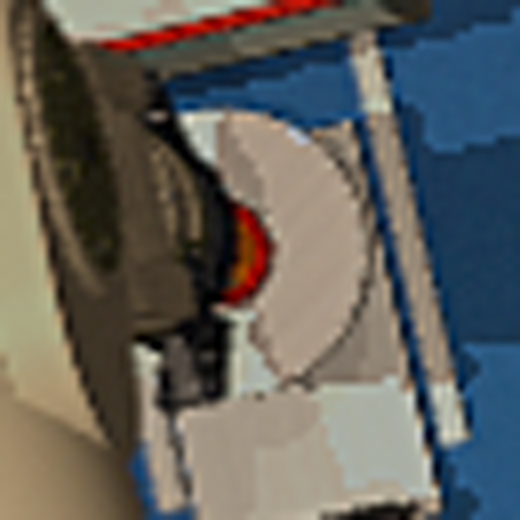

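Lid and mouth line up to about 1.5 mm. I'm nudging +1 mm in y and lowering slowly.

Emit:
servo_tool(targets=[{"grip":1,"x":0.1,"y":0,"z":0.4,"rx":0,"ry":0,"rz":0},{"grip":1,"x":0.1,"y":0,"z":0.8,"rx":0,"ry":0,"rz":0},{"grip":1,"x":0.1,"y":0,"z":1.2,"rx":0,"ry":0,"rz":0},{"grip":1,"x":0.1,"y":0,"z":1.5,"rx":0,"ry":0,"rz":0},{"grip":1,"x":0.1,"y":0,"z":1.8,"rx":0,"ry":0,"rz":0},{"grip":1,"x":0.1,"y":0,"z":2.1,"rx":0,"ry":0,"rz":0},{"grip":1,"x":0.1,"y":0,"z":2.3,"rx":0,"ry":0,"rz":0},{"grip":1,"x":0.1,"y":0,"z":2.3,"rx":0,"ry":0,"rz":0}])

```text
t: 13.35
ee_pos: [0.5581, 0.2134, 0.1483]
eef_rot: [-3.141, 0.0, 1.785]
wrist_force: [0.3, 0.0, -2.4]
gripper_width: 0.243
```

Emit:
servo_tool(targets=[{"grip":1,"x":0,"y":0,"z":0.1,"rx":0,"ry":0,"rz":0},{"grip":1,"x":0,"y":0,"z":0.2,"rx":0,"ry":0,"rz":0},{"grip":1,"x":0,"y":0,"z":0.3,"rx":0,"ry":0,"rz":0},{"grip":1,"x":0,"y":0,"z":0.3,"rx":0,"ry":0,"rz":0}])

```text
t: 13.75
ee_pos: [0.5585, 0.2135, 0.1459]
eef_rot: [3.141, 0.0, 1.785]
wrist_force: [0.7, 0.4, -1.2]
gripper_width: 0.239
```

Emit:
servo_tool(targets=[{"grip":1,"x":0,"y":0,"z":0.1,"rx":0,"ry":0,"rz":0},{"grip":1,"x":0,"y":0,"z":0.1,"rx":0,"ry":0,"rz":0},{"grip":1,"x":0,"y":0,"z":0.1,"rx":0,"ry":0,"rz":0}])

```text
t: 14.05
ee_pos: [0.5588, 0.2136, 0.1456]
eef_rot: [3.14, 0.0, 1.785]
wrist_force: [0.4, -0.1, 5.1]
gripper_width: 0.242
```

Contact came at z=0.1456, against 0.1458 predicted, so the lids are home. I'll release and back off.

Emit:
servo_tool(targets=[{"grip":-1,"x":0,"y":0,"z":-0.1,"rx":0,"ry":0,"rz":0},{"grip":-1,"x":0,"y":0,"z":-0.1,"rx":0,"ry":0,"rz":0},{"grip":-1,"x":0,"y":0,"z":-0.1,"rx":0,"ry":0,"rz":0},{"grip":-1,"x":0,"y":0,"z":-0.1,"rx":0,"ry":0,"rz":0},{"grip":-1,"x":0,"y":0,"z":-0.1,"rx":0,"ry":0,"rz":0},{"grip":-1,"x":0,"y":0,"z":-0.1,"rx":0,"ry":0,"rz":0},{"grip":-1,"x":0,"y":0,"z":-3,"rx":0,"ry":0,"rz":0},{"grip":-1,"x":0,"y":0,"z":-7,"rx":0,"ry":0,"rz":0},{"grip":-1,"x":-3,"y":0,"z":-10,"rx":0,"ry":0,"rz":0},{"grip":-1,"x":-8,"y":0,"z":-10,"rx":0,"ry":0,"rz":0}])

```text
t: 15.05
ee_pos: [0.5775, 0.1372, 0.2501]
eef_rot: [3.133, 0.0, 1.79]
wrist_force: [1.4, -0.9, -0.4]
gripper_width: 0.999
```

Emit:
servo_tool(targets=[{"grip":-1,"x":-5,"y":0,"z":0,"rx":0,"ry":0,"rz":0},{"grip":-1,"x":-9,"y":0,"z":0,"rx":0,"ry":0,"rz":0},{"grip":-1,"x":-9,"y":0,"z":0,"rx":0,"ry":0,"rz":0}])

```text
t: 15.35
ee_pos: [0.5956, 0.0426, 0.2446]
eef_rot: [3.141, 0.002, 1.779]
wrist_force: [-0.0, 0.7, 0.2]
gripper_width: 1.0
```

```bash
python3 - <<'E'
from h import *
S=r.sense();print(S["ee_pos"],S["eef_rot"])
s=r.camera("side");crop(s,215,190,285,270,7,"pics/s8.png");t=r.camera("top");crop(t,165,175,230,240,8,"pics/t8.png")
def ext(n,c,z,rad,o,k):
    pts=np.array([proj(n,(c[0]+rad*np.cos(a),c[1]+rad*np.sin(a),z)) for a in np.linspace(0,6.28,80)])
    print(n,z,((pts.min(0)-o+.5)*k-.5).round(),((pts.max(0)-o+.5)*k-.5).round())
c=(.5583,.2123)
for z,rad in((.12,.061),(.144,.023),(.171,.011)):
    ext("side",c,z,rad,[215,190],7);ext("top",c,z,rad,[165,175],8)
E
```

```text
[0.5955761  0.04260151 0.24455494] [3.14128921e+00 1.59123006e-03 1.77880621e+00]
side 0.12 [ 89. 207.] [365. 381.]
top 0.12 [ 83. 110.] [370. 396.]
side 0.144 [173. 215.] [278. 280.]
top 0.144 [161. 196.] [271. 305.]
side 0.171 [198. 183.] [249. 213.]
top 0.171 [178. 221.] [231. 275.]
```

View pics/s8.png

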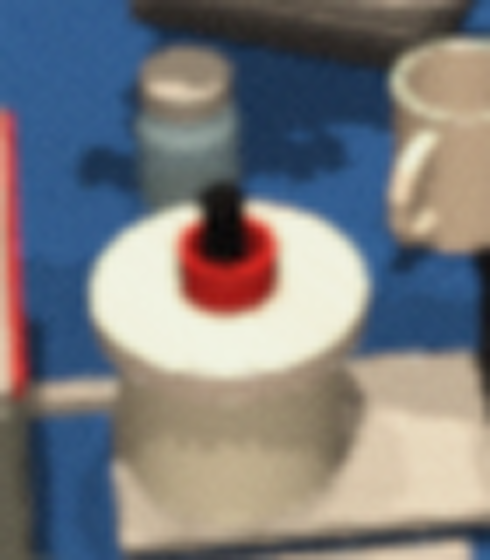

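View pics/t8.png

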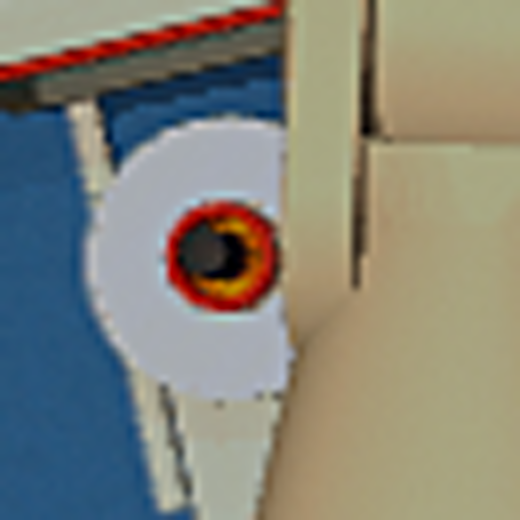

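The lids look seated and level: collar about (228,265) in the side crop and (222,255) in the top crop. The collar sits about 1 to 2 mm off the knob, with 7 mm of clearance around it. Back over the canister for the collar grasp.

```bash
python3 - <<'E'
from h import *
plan((.5577,.2112,.2446),102.5)
E
```

```text
xyz cm [16.89 -0.14  0.  ] rot [-0.02 -0.02 -0.37]
```

Emit:
servo_tool(targets=[{"grip":-1,"x":4,"y":0,"z":0,"rx":0,"ry":0,"rz":0},{"grip":-1,"x":8,"y":-0.1,"z":0,"rx":0,"ry":0,"rz":0},{"grip":-1,"x":12,"y":-0.1,"z":0,"rx":0,"ry":0,"rz":0},{"grip":-1,"x":15,"y":-0.1,"z":0,"rx":0,"ry":0,"rz":0},{"grip":-1,"x":16.8,"y":-0.1,"z":0,"rx":0,"ry":0,"rz":0},{"grip":-1,"x":16.8,"y":-0.1,"z":2,"rx":0,"ry":0,"rz":0},{"grip":-1,"x":16.8,"y":-0.1,"z":4,"rx":0,"ry":0,"rz":0},{"grip":-1,"x":16.8,"y":-0.1,"z":4,"rx":0,"ry":0,"rz":0},{"grip":-1,"x":16.8,"y":-0.1,"z":4,"rx":0,"ry":0,"rz":0}])

```text
t: 16.35
ee_pos: [0.557, 0.2124, 0.2048]
eef_rot: [-3.141, -0.0, 1.787]
wrist_force: [-0.6, -0.3, 0.8]
gripper_width: 1.0
```

```bash
python3 - <<'E'
from h import *
plan((.5577,.2112,.122),102.5)
s=r.camera("side");crop(s,205,150,295,270,5,"pics/s9.png")
E
```

```text
xyz cm [-0.13  0.06  8.28] rot [-0.06 -0.01 -0.14]
```

View pics/s9.png

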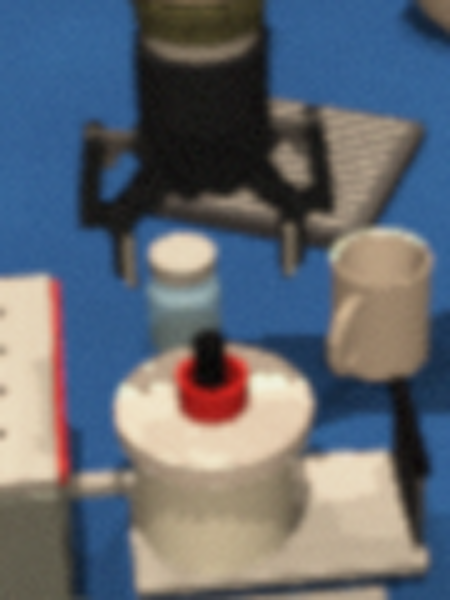

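The jaw centre is at about 207 and the collar at about 212 in the crop, roughly 2–3 mm apart once perspective is allowed for. I'll descend with the correction and check again before closing.

Emit:
servo_tool(targets=[{"grip":-1,"x":-0.1,"y":0,"z":3,"rx":0,"ry":0,"rz":0},{"grip":-1,"x":-0.1,"y":0,"z":5.5,"rx":0,"ry":0,"rz":0},{"grip":-1,"x":-0.1,"y":0,"z":7.3,"rx":0,"ry":0,"rz":0},{"grip":-1,"x":-0.1,"y":0,"z":8.0,"rx":0,"ry":0,"rz":0},{"grip":-1,"x":-0.1,"y":0,"z":8.2,"rx":0,"ry":0,"rz":0},{"grip":-1,"x":-0.1,"y":0,"z":8.2,"rx":0,"ry":0,"rz":0}])

```text
t: 17.0
ee_pos: [0.5588, 0.2105, 0.1239]
eef_rot: [3.14, 0.0, 1.785]
wrist_force: [-0.7, 0.6, 0.1]
gripper_width: 0.999
```

```bash
python3 - <<'E'
from h import *
plan((.5577,.2112,.122),102.5)
s=r.camera("side");crop(s,205,160,295,270,6,"pics/s10.png")
E
```

```text
xyz cm [ 0.09 -0.09  0.19] rot [ 0.09  0.   -0.24]
```

View pics/s10.png

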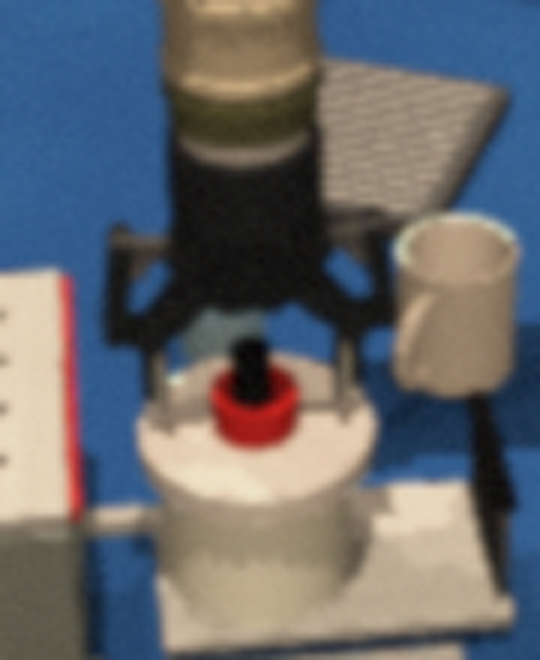

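The fingers are symmetric about the collar: inner faces at 172 and 340, collar at 213–298. Closing.

Emit:
servo_tool(targets=[{"grip":-1,"x":0.1,"y":0,"z":0.1,"rx":0,"ry":0,"rz":0},{"grip":0,"x":0.1,"y":0,"z":0.1,"rx":0,"ry":0,"rz":0},{"grip":1,"x":0.1,"y":0,"z":0.1,"rx":0,"ry":0,"rz":0},{"grip":1,"x":0.1,"y":0,"z":0.1,"rx":0,"ry":0,"rz":0},{"grip":1,"x":0.1,"y":0,"z":0.1,"rx":0,"ry":0,"rz":0},{"grip":1,"x":0.1,"y":0,"z":0.1,"rx":0,"ry":0,"rz":0},{"grip":1,"x":0.1,"y":0,"z":0.1,"rx":0,"ry":0,"rz":0}], force=40)

```text
t: 17.75
ee_pos: [0.5581, 0.2114, 0.1223]
eef_rot: [3.141, 0.0, 1.785]
wrist_force: [-0.0, 0.5, 4.4]
gripper_width: 0.511
```

```bash
python3 - <<'E'
from h import *
s=r.camera("side");crop(s,205,160,295,270,6,"pics/s11.png")
E
```

```text
(no output)
```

View pics/s11.png

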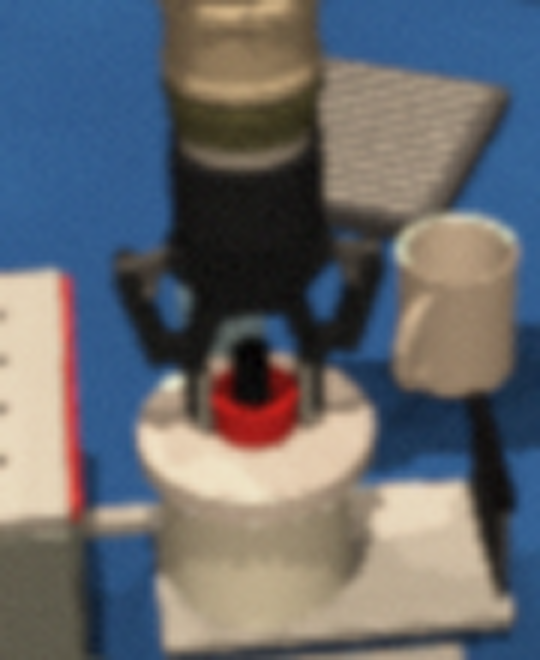

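It grips the collar (0.511 × 85 mm = 43 mm). Now a slow lift.

Emit:
servo_tool(targets=[{"grip":1,"x":0,"y":0,"z":-0.2,"rx":0,"ry":0,"rz":0},{"grip":1,"x":0,"y":0,"z":-0.5,"rx":0,"ry":0,"rz":0},{"grip":1,"x":0,"y":0,"z":-1.0,"rx":0,"ry":0,"rz":0},{"grip":1,"x":0,"y":0,"z":-1.6,"rx":0,"ry":0,"rz":0},{"grip":1,"x":0,"y":0,"z":-2.2,"rx":0,"ry":0,"rz":0},{"grip":1,"x":0,"y":0,"z":-2.8,"rx":0,"ry":0,"rz":0},{"grip":1,"x":0,"y":0,"z":-3.0,"rx":0,"ry":0,"rz":0},{"grip":1,"x":0,"y":0,"z":-3.0,"rx":0,"ry":0,"rz":0}])

```text
t: 18.6
ee_pos: [0.5582, 0.2114, 0.1524]
eef_rot: [3.141, 0.0, 1.785]
wrist_force: [-0.4, -0.5, -2.2]
gripper_width: 0.515
```

```bash
python3 - <<'E'
from h import *
s=r.camera("side");crop(s,205,160,295,270,6,"pics/s12.png");t=r.camera("top");crop(t,165,175,230,240,8,"pics/t12.png")
E
```

```text
(no output)
```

View pics/s12.png

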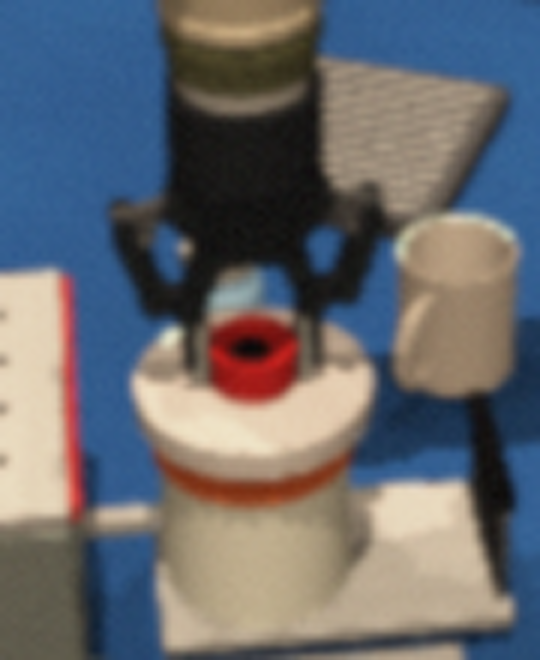

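View pics/t12.png

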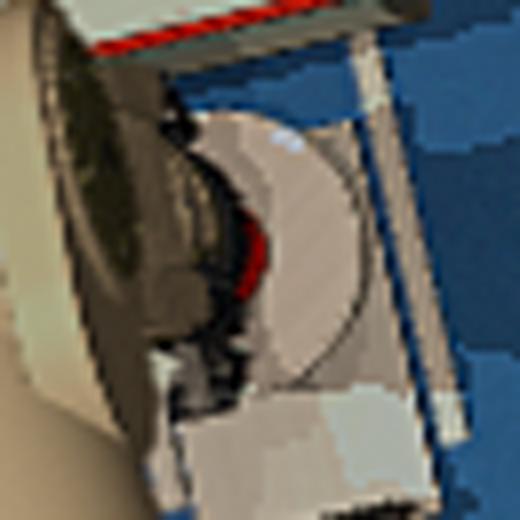

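Only the outer lid rises. The orange flange is still seated (around (255,480)) and the knob shows inside the collar. I'll raise it to 10 cm.

Emit:
servo_tool(targets=[{"grip":1,"x":0,"y":0,"z":-0.5,"rx":0,"ry":0,"rz":0},{"grip":1,"x":0,"y":0,"z":-1.4,"rx":0,"ry":0,"rz":0},{"grip":1,"x":0,"y":0,"z":-2.4,"rx":0,"ry":0,"rz":0},{"grip":1,"x":0,"y":0,"z":-3.4,"rx":0,"ry":0,"rz":0},{"grip":1,"x":0,"y":0,"z":-4.4,"rx":0,"ry":0,"rz":0},{"grip":1,"x":0,"y":0,"z":-5.4,"rx":0,"ry":0,"rz":0},{"grip":1,"x":0,"y":0,"z":-6.4,"rx":0,"ry":0,"rz":0},{"grip":1,"x":0,"y":0,"z":-7.0,"rx":0,"ry":0,"rz":0},{"grip":1,"x":0,"y":0,"z":-7.0,"rx":0,"ry":0,"rz":0},{"grip":1,"x":0,"y":0,"z":-7.0,"rx":0,"ry":0,"rz":0}])

```text
t: 19.7
ee_pos: [0.5577, 0.2113, 0.2216]
eef_rot: [-3.141, 0.0, 1.785]
wrist_force: [-0.6, 0.8, -2.1]
gripper_width: 0.513
```

```bash
python3 - <<'E'
from h import *
s=r.camera("side");crop(s,195,120,305,270,4,"pics/s13.png");t=r.camera("top");crop(t,135,110,345,270,3,"pics/t13.png");print(r.sense()["ee_pos"])
E
```

```text
[0.55746508 0.21123331 0.22109229]
```

View pics/s13.png

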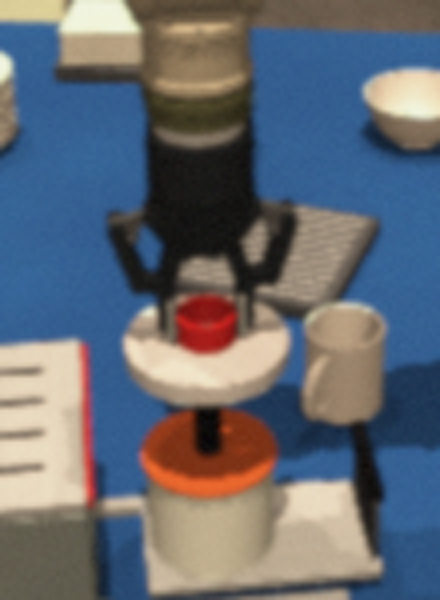

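View pics/t13.png

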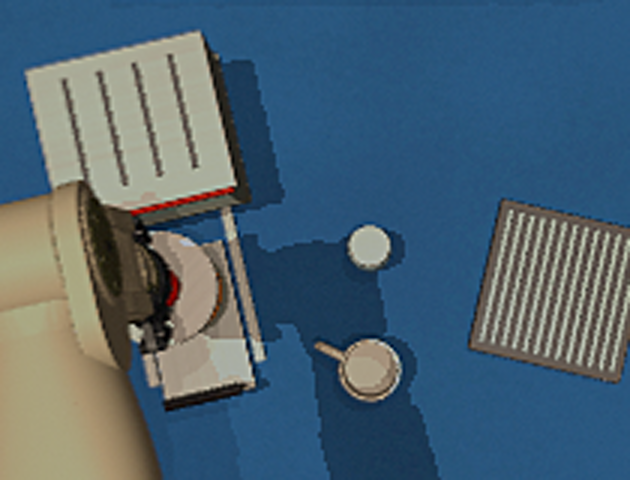

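The inner lid is seated level: orange flange at (209,452) in the side crop, knob upright. The outer lid is held level about 10 cm up, and the slide is still out. Handing in.

```bash
python3 - <<'E'
from h import *
print(r.finish_job())
E
```

```text
the job is handed in; nothing more can be done
None
```

The job is done and handed in at about 20 s of the 72 s allowed.

- **Slide:** I pulled it out by the bar until it stopped dead at about 26 N. It moved about 13 cm because it began roughly 1 cm out. It was still out in the last top and side pictures.
- **Both lids:** I lifted them off the drip grid by the knob and set them on the canister. They met the rim with the tool at z = 0.1456 m, against 0.1458 m expected, and looked level before and after I let go.
- **Outer lid:** I gripped it by the red collar and raised it 9.9 cm, judged by tool height. In the last pictures it is level over the canister, and the inner lid's orange flange is seated level with its knob upright.
- **Other things:** The jar and mug look unmoved in the last pictures. I did not check the other items closely, but no move went near them.

**Disagreements:** Camera and arm positions differed by 1–2 mm. The outer lid sat about 1–2 mm off centre on the inner lid before I lifted it, within its 7 mm of play. One side-view reading put the seated disc about 1 pixel higher than predicted. I saw the same kind of offset while the lids were still on the grid, so I took it as measurement bias.

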